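Draw and hold a vacuum on the leak-test chamber

ROBOT

A 6-joint arm with a two-finger parallel gripper is mounted at the origin on a cart in front of the work surface, level with it; the furniture and walls round the work are solid. World frame = base frame: x ahead of the robot, y to its left, z up, the work surface at z = 0. Lengths are in mm, angles in rad, forces in N, time in s.
With the tool pointing down it reaches from about 300 to 750 mm from the base axis. Payload 8.5 kg.
Tool frame: the origin (TCP) lies at the very end of the fingers, on their centre line; the grasp point (between the pads) lies 19 mm behind it; z points along the fingers, y is the line along which they close (so a half turn about z gives the same grasp; the last joint's range is limited). The gripper opens to 88 mm and grips with 3 to 60 N. Pads are 18 mm wide; open, the fingers measure 123 mm over their backs; the gripper's body (75 mm by 187 mm) begins 45 mm behind the grasp point.
Start: joints at [0.912, 0.381, 1.297, -0, 1.464, -0.215], TCP at [236.145, 496.705, 204.348] pointing down, gripper open.
Joint ranges: [-3.11, 3.11], [-0.89, 2.33], [0.22, 2.48], [-1.42, 4.56], [0.17, 2.85], [-2.88, 2.88]. Speed limits (rad/s): [2.39, 2.39, 3.14, 3.14, 3.14, 3.14].

INTERFACE

Orientations are given as a 3x3 rotation matrix whose columns are the frame's x, y, z axes.
In Python, from bench import bot gives the robot as it stands.
- The arm moves only by the shell command python3 -m crank 'ROWS' [FORCE]. ROWS is JSON, a list of rows, each a list of 5 numbers: the opening, from -1 (shut) to 1 (fully open), then the shift along the world's x, y, z as a fraction of full scale, then the turn about the world's z as a fraction of full scale. A call has 1 to 8 rows; each row is the pose to reach, as a shift and turn from the pose commanded when the call began; what a row does not reach only later rows make up. Full scale, the value 1, is 0.6 m for a shift and 90 degrees for a turn. A row lasts 1/12 s, in which the tool goes at most 41.7 mm and 7.16 degrees, less where a joint would pass 70% of its speed; a pose out of reach is approached as far as the arm can. A call with a number of a shift or a turn outside -1 to 1 is refused whole. A call with a gripper value outside its range is refused whole. The fingers move at their own pace and stop on an object; FORCE is the grip in N (left out, the last holds). Time passes only in rows, so rows that repeat a pose let the fingers close. It gives the time, the measured TCP pose, the force, the opening and the grip force at its end, in the units of the state.
- bot.sense(): the state, without advancing time (a new reading comes with each control period).
- bot.get_image(name): name is "scene" or "top"; returns a dict with "image" (400x640x3 uint8, red, green, blue), "fx", "fy", "cx", "cy" (pixels), "dist_coeffs" ([k1, k2, p1, p2, k3] as OpenCV has them; the pictures are not rectified), "R" (3x3) and "t" (3): a world point X has camera coordinates R X + t. Camera axes: x right, y down, z forward; pixel columns grow to the right and rows downward; lengths in mm; the calibration is good to about 2 mm. A picture is of the moment at which its call begins. There is no depth.
- bot.sign_off(): hands the job in; it is judged then, once.
Trained networks look in a picture, given as the dict that the camera call returned (one of the last four; its "shot" number tells which), for a name from the list of things; names that differ only in an ending like _2 or _b are one class to them, and where a whole thing is asked for, a point or a joint stands for the part that bears it (a point fixed in the world has none). Each returns a list of dicts, best first, with "confidence" (0 to 1); they miss things now and then, are a little off and sometimes report something else, mostly with a low value. They report only what shows in the picture. A call takes as long as a camera call.
- bot.find_in(picture, thing): "pixel" ([row, column] in pixels, amid what is visible of it).
The state is a dict: "t": time; "qpos": joint angles; "qvel": joint speeds; "joint_efforts": joint torques, N m; "position": TCP position; "eef_rot": TCP orientation; "contact_force": force on the tool from outside, world axes, zero at the start; "ft_torque": the same for the moment, N m; "gripper_width": opening from 0.0 (shut) to 1.0 (fully open); "gripper_force": force on a finger pad.
Only numpy, scipy, OpenCV 4.12 (cv2) and the standard library are available. Lean on these libraries where they do the work, as an engineer would, in place of code of your own. Each camera call takes 0.05 s, during which the arm holds its last target. There are 200 camera calls.

TASK

Start a leak test: first push the blue chamber door shut until it snaps home on its catch. Then grip the black knob of the leaning hand pump and draw the rod out straight along the pump's own axis, so that it does not bind in its gland, until the whole green band is clear of the gland but never so far that the red band shows. Finish while still holding the knob there, rod still and door shut (the rod slides back if let go), and do not disturb the other things on the bench.

Things in the scene. Friction and masses are not known exactly. Their poses are not given: they have to be found in the camera images.
- leak_tester: Leak tester, fixed to the bench: grey base 150 x 270 x 12 mm, on its left part a white box chamber (150 wide, 110 deep, top at 132 mm), on its right a leaning hand pump. Origin: centre of the base's underside. x to its back (away from the robot at yaw 0), y to its left, z up. A thin copper line joins the chamber's right wall to the pump's foot, all below 80 mm.
- chamber_door (a joint): Door angle, rad: 0 = shut, grows as the left edge swings out to the robot; starts 0.3 to 0.7, stays where left. Blue frame, clear window, 148 wide, 116 high, 10 thick, top edge 130 mm above the bench, upright hinge at its right edge. Below 0.12 a spring roller catch resists (push of about 8 N); from about 0.05 it snaps the door to 0 and holds it.
- door_hinge (a point): Point on the door's hinge axis (vertical), at the height of door_push, 104 mm above the bench. Fixed to the leak tester.
- door_push (a point): Good point to push: on the door's outer face, near its free edge, 95 mm from the hinge axis along the door and 5 mm out from the plane of that axis, 104 mm above the bench, 26 mm below the door's top. Turns with the door: -x points out of this face, y from the hinge to the free edge.
- pump_barrel: The pump's barrel, fixed: aluminium cylinder 40 mm in diameter (46 at the top), 114 long. Origin at its lower end. Its z axis is the pump's axis, along which the rod slides out; it leans 15 degrees (0.262 rad) from vertical toward the robot (-x of the leak tester). Its y axis is the leak tester's y.
- pump_gland: Dark steel gland on the barrel's upper end, 44 mm in diameter, 16 long, fixed. Origin at its lower face on the pump axis, z outward along the axis; the rod comes out of its upper face (z = 16 mm). The 14 mm rod has 1.5 mm play all round; side load on the knob makes the rod rub and bind here.
- pump_rod: Steel pump rod with black knob. Origin at its lower end inside the barrel; z along the rod to the knob. Can tilt about 1 degree in the gland. Green band 60 to 75 mm above the origin, red band 30 to 42; the gland's upper face is 100 mm above the origin with the rod fully in, so green is all out at a stroke of 40 mm and red begins to show at 58 mm.
- knob (a point): Where to grip: on the rod's axis, mid-neck of the black knob: neck 30 mm in diameter, 32 long, with a 36 mm cap 6 thick on its upper end; the cap's top is 22 mm above this point along the axis. With the rod fully in, this point is 30 mm above the gland's upper face along the axis, about 177 mm above the bench.
- pump_stroke (a joint): How far the rod is drawn out, m: 0 = fully in (start), at most 0.085. Seal drag 3 N and a vacuum spring of 120 N/m (about 6 N at 49 mm) pull against the hand, so about 10 N at the mark; let go there, the rod slides most of the way back in.
- multimeter: Black and yellow multimeter lying flat, 146 x 76 x 47 mm; loose bystander, to be left alone. Origin: centre of its underside.
- tape_black: Roll of black tape lying flat, 62 mm across, 19 high; loose bystander, to be left alone. Origin: centre of its underside.
- trim_tool: Small blue-handled screwdriver, 115 mm long, 14 high; loose bystander, to be left alone. Origin: centre of its underside.
- solder_reel: Reel of solder with black flanges, standing, 60 mm across, 46 high; loose bystander, to be left alone. Origin: centre of its underside.
- block_battery: Black and orange block battery lying flat, 52 x 27 x 18 mm; loose bystander, to be left alone. Origin: centre of its underside.
- scissors: Orange-handled scissors lying flat, 199 x 87 x 9 mm; loose bystander, to be left alone. Origin: centre of its underside.

How it is judged (in metres and radians):
On the way, in this order (a step that is already met when the one before it is completed fails the run):
1. the chamber door is shut on its catch (value of joint chamber_door below 0.025 rad), for 0.3 s.
2. the rod is drawn to the green band, gripped, door still shut (value of joint chamber_door below 0.025 rad and contact force between the fingers and pump_rod above 2 N and value of joint pump_stroke between 0.038 and 0.06 m), for 0.3 s.
At the end, for the whole second after the job is handed in: The door is shut on its catch (under 0.025 rad); the rod is drawn 38 to 60 mm (green band out, red band in), still within 5 mm/s, and the fingers still hold the knob (contact over 2 N) (all of step 2 and velocity of joint pump_stroke between -0.005 and 0.005 m/s); the arm keeps its last pose, push and grip.
It fails at once if the rod is drawn (over 15 mm) while the door is not shut (value of joint pump_stroke above 0.015 m and value of joint chamber_door above 0.04 rad).
It fails at once if the rod is drawn until the red band shows (over 62 mm) (value of joint pump_stroke above 0.062 m).
It fails at once if the rod is pulled askew and binds in the gland (side load over 25 N) (contact force between pump_rod and pump_gland above 25 N).
It fails at once if another thing on the bench is moved by more than 20 mm (distance of any of multimeter, tape_black, trim_tool, solder_reel, block_battery, scissors from where it was at the start of the episode above 0.02 m).
It also fails if it takes over 42 s, if anything falls off the work surface, if the arm or the gripper's body presses on something with over 40 N, if the wrist force passes 120 N, or if a joint passes its speed limit or range.

## Working session

There is one attempt and no reset: what is moved stays moved. The work goes in short steps, Python scripts to look and compute and a shell command to move; the robot and the scene stay as the last step left them, time stands still between calls to the robot, and variables do not carry over. Pictures are saved under pics/ and viewed, at most 10 in all, crops included, and the job is handed in when it is done.

```bash
mkdir -p pics
cat > h.py <<'E'
import numpy as np, cv2
from bench import bot
def K(p): return np.array([[p["fx"],0,p["cx"]],[0,p["fy"],p["cy"]],[0,0,1.]])
def ray(p,rc):
    n=cv2.undistortPoints(np.array([[[rc[1],rc[0]]]],float),K(p),np.array(p["dist_coeffs"]))[0,0]
    R=np.array(p["R"]);c=-R.T@np.array(p["t"]);d=R.T@np.array([n[0],n[1],1]);return c,d/np.linalg.norm(d)
def atz(p,rc,z):
    c,d=ray(p,rc);return c+d*(z-c[2])/d[2]
def proj(p,X):
    r,_=cv2.Rodrigues(np.array(p["R"],float));q,_=cv2.projectPoints(np.array(X,float).reshape(-1,1,3),r,np.array(p["t"],float),K(p),np.array(p["dist_coeffs"]));return q[:,0,::-1]
def save(p,n): cv2.imwrite("pics/"+n,cv2.cvtColor(p["image"],cv2.COLOR_RGB2BGR))
E
python3 - <<'E'
from h import *
np.set_printoptions(precision=1,suppress=True)
for n in("scene","top"):
    p=bot.get_image(n);save(p,n+"0.png")
    print(n,-np.array(p["R"]).T@np.array(p["t"]))
    for k in("leak_tester","chamber_door","pump_barrel","pump_gland","pump_rod","knob","door_push","door_hinge","multimeter","tape_black","trim_tool","solder_reel","block_battery","scissors"):
        r=bot.find_in(p,k)
        print(k,[(np.round(x["pixel"],1),round(x["confidence"],2)) for x in r[:2]], atz(p,r[0]["pixel"],0) if r else "")
print(bot.sense()["eef_rot"])
E
```

```text
scene [-113.3 -439.6  964.6]
leak_tester [(array([219.2, 330.8]), 0.9)] [568.4 102.3   0. ]
chamber_door [(array([230.3, 301.1]), 0.66)] [486.5 140.    0. ]
pump_barrel [(array([209.4, 367.4]), 0.81)] [661.9  44.9  -0. ]
pump_gland [(array([207., 371.]), 0.46)] [675.8  42.3   0. ]
pump_rod [(array([196.9, 365.2]), 0.82)] [698.4  78.7   0. ]
knob [(array([194.6, 367.7]), 0.7)] [710.6  78.5  -0. ]
door_push [(array([227.3, 306.9]), 0.9)] [504.5 134.7   0. ]
door_hinge [(array([221.6, 333.5]), 0.98)] [566.1  91.    0. ]
multimeter [(array([160., 281.]), 0.93), (array([206.5, 369.1]), 0.73)] [667.  381.3   0. ]
tape_black [(array([225.8, 305.7]), 0.73)] [506.6 140.8   0. ]
trim_tool [(array([264.1, 283.1]), 0.59)] [372.1 101.2   0. ]
solder_reel [] 
block_battery [(array([192.4, 365.7]), 0.7), (array([280.6, 407.2]), 0.56)] [714.4  88.3   0. ]
scissors [(array([242.3, 227.4]), 0.94)] [331.3 265.8   0. ]
top [ 226.8   75.8 1461.6]
leak_tester [(array([187.6, 326. ]), 0.58), (array([172.2, 357.4]), 0.44)] [545.6  79.4   0. ]
chamber_door [(array([217. , 322.7]), 0.84)] [454.   89.9   0. ]

[... 202 characters left out ...]
8.6 -41.2   0. ]
knob [(array([176.2, 360.8]), 0.59)] [581.2 -28.4   0. ]
door_push [(array([212.7, 322. ]), 0.77)] [467.3  92.    0. ]
door_hinge [(array([186.5, 325.5]), 0.92)] [549.1  80.9   0. ]
multimeter [(array([152.8, 233.4]), 0.95), (array([215.1, 320.3]), 0.33)] [658.6 368.7   0. ]
tape_black [(array([207.3, 227.4]), 0.47)] [485.5 381.8   0. ]
trim_tool [(array([244.8, 317.1]), 0.46), (array([207.2, 226.2]), 0.42)] [369.3 107.1   0. ]
solder_reel [(array([149.8, 412.7]), 0.89)] [ 665.3 -192.5    0. ]
block_battery [(array([190.6, 412. ]), 0.46)] [ 534.8 -185.5    0. ]
scissors [(array([257.5, 257.6]), 0.97)] [331.9 286.    0. ]
[[-0.9  0.4 -0. ]
 [ 0.4  0.9 -0. ]
 [ 0.  -0.  -1. ]]
```

Run:
```python
import cv2
a=cv2.imread("pics/scene0.png")[130:330,200:460];b=cv2.imread("pics/top0.png")[120:280,210:430]
cv2.imwrite("pics/sc.png",cv2.resize(a,None,fx=3,fy=3,interpolation=cv2.INTER_CUBIC))
cv2.imwrite("pics/tc.png",cv2.resize(b,None,fx=3.6,fy=3.6,interpolation=cv2.INTER_CUBIC))
```

```text
(no output)
```

View pics/sc.png

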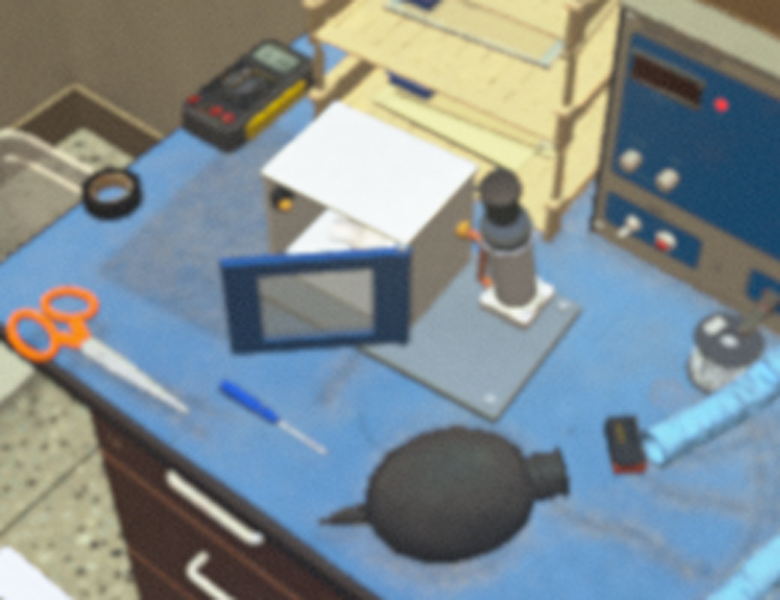

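View pics/tc.png

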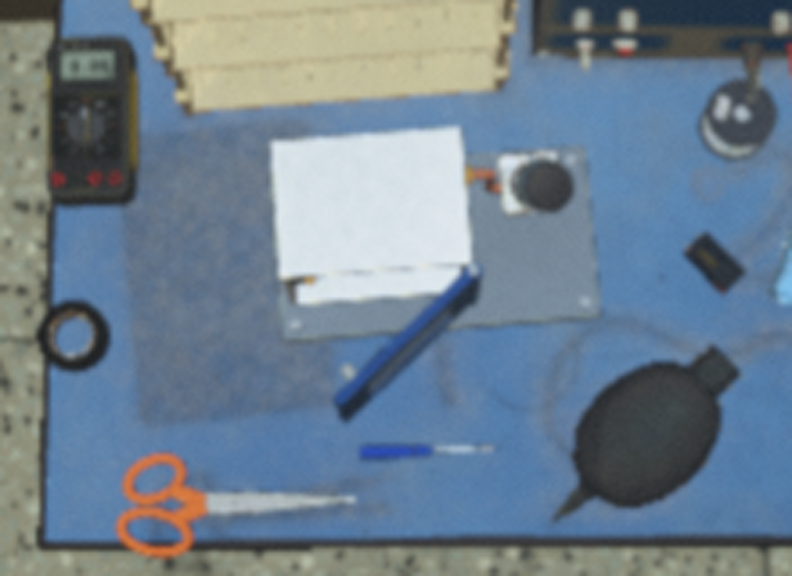

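The scene view shows the open blue door (about 300,228 col/row centre), the knob cap at about (367,192), and wooden trays behind the tester. The top view shows the tester yawed a few degrees, with the door open about 0.6 rad and the knob cap at about (362,172). Next I fit the pose.

```bash
cat > fit.py <<'E'
from h import *
from scipy.optimize import least_squares
np.set_printoptions(precision=3,suppress=True)
S=bot.get_image("scene");T=bot.get_image("top")
def tp(x,y): return np.array([120+y/3.6,210+x/3.6])-.4
def sc(x,y): return np.array([130+y/3,200+x/3])-.4
# unknown: x,y,yaw of tester; box front x bf, box left y bl ; knob cap centre (tester frame: kx,ky, z)
def W(q,P):
    c,s=np.cos(q[2]),np.sin(q[2]);P=np.atleast_2d(P)
    return np.c_[q[0]+c*P[:,0]-s*P[:,1],q[1]+s*P[:,0]+c*P[:,1],P[:,2]]
sx,cx_=np.sin(np.radians(15)),np.cos(np.radians(15))
def model(q):
    bf,bl=q[3],q[4]
    base=[(-75,-135,12),(75,-135,12),(-75,135,12)]
    box=[(bf+110,bl,132),(bf+110,bl-150,132),(bf,bl-150,132),(bf,bl,132)]
    cap=[(q[5],q[6],q[7])]
    door=[(q[8]-148*np.sin(q[10])*1.0,q[9]+148*np.cos(q[10]),130)]
    return base,box,cap,door
mt=[tp(600,315),tp(590,150),tp(285,338),tp(270,142),tp(461,127),tp(470,262),tp(282,278),tp(547,186),tp(340,408)]
ms=[sc(495,418),sc(580,308),None,sc(262,175),sc(343,105),sc(475,170),None,sc(500,187),sc(222,262)]
def res(q):
    X=W(q,np.vstack(model(q)));a=proj(T,X);b=proj(S,X);r=[]
    for i in range(9):
        if mt[i] is not None:r+=list(a[i]-mt[i])
        if ms[i] is not None and i not in(3,5):r+=list(b[i]-ms[i])
    # box near-right top corner and far-left in scene
    r+=list(b[5]-sc(410,240)) if False else []
    r+=list(b[3+0]-sc(343,105)) if False else []
    # hinge: top edge at door right end (top view)
    h=W(q,[(q[8],q[9],130)]);r+=list(proj(T,h)[0]-tp(470,275))+list(proj(S,h)[0]-sc(410,249))
    return r
E
python3 - <<'E'
from fit import *
# which box corners in scene: project initial guess to check
q0=[560,70,.05,-40,110,30,-100,200,-45,-20,.6]
# scene box corners: far-left(343,105), far-right(475,170), near-left(262,175)
ms[3]=sc(343,105);ms[4]=sc(475,170);ms[6]=sc(262,175)
ms[5]=None
def res(q):
    X=W(q,np.vstack(model(q)));a=proj(T,X);b=proj(S,X);r=[]
    for i in range(9):
        r+=list(a[i]-mt[i])
        if ms[i] is not None:r+=list(b[i]-ms[i])
    h=W(q,[(q[8],q[9],130)]);r+=list(proj(T,h)[0]-tp(472,272))+list(proj(S,h)[0]-sc(410,249))
    return r
s=least_squares(res,q0,loss="soft_l1");q=s.x
print(q);print(np.round(res(q),1))
def tri(a,b):
    (c1,d1),(c2,d2)=ray(T,a),ray(S,b)
    u=np.linalg.lstsq(np.c_[d1,-d2],c2-c1,rcond=None)[0];return (c1+u[0]*d1+c2+u[1]*d2)/2,np.linalg.norm(c1+u[0]*d1-c2-u[1]*d2)
print("cap",tri(mt[7],ms[7]))
print("cap at z=198",atz(T,mt[7],198),atz(S,ms[7],198))
for z in(0,100,200,300):print("shelf edge",z,atz(T,tp(500,90),z),atz(T,tp(190,112),z))
np.save("q.npy",q)
E
```

```text
[545.946  64.952   0.065 -46.733 124.92   -2.745 -82.687 194.607 -49.565
 -26.025   0.721]
[ 0.6  0.6  0.8 -0.2 -1.3 -0.9 -0.3  1.3  0.4 -0.8 -0.2  0.8 -1.  -2.2
  0.3  0.5 -0.7  1.   0.7  1.  -0.  -0.4 -1.1 -0.7 -0.4  0.3  0.1 -0.4
 -1.4  0.   0.9 -0.4 -1.   0.8  0.2 -2. ]
cap (array([548.493, -17.641, 194.56 ]), np.float64(2.3642834030700555))
cap at z=198 [546.731 -16.565 198.   ] [546.584 -20.183 198.   ]
shelf edge 0 [683.127   8.314   0.   ] [664.786 277.945   0.   ]
shelf edge 100 [651.905  12.93  100.   ] [634.819 264.113 100.   ]
shelf edge 200 [620.683  17.546 200.   ] [604.851 250.281 200.   ]
shelf edge 300 [589.46   22.162 300.   ] [574.884 236.449 300.   ]
```

```bash
cat > knob.py <<'E'
from h import *
A=lambda yaw:np.array([-np.sin(np.radians(15))*np.cos(yaw),-np.sin(np.radians(15))*np.sin(yaw),np.cos(np.radians(15))])
def knobpts(k,yaw,s=0):
    a=A(yaw);u=np.array([-np.sin(yaw),np.cos(yaw),0]);v=np.cross(a,u);th=np.linspace(0,2*np.pi,40,endpoint=False)
    ring=lambda r,z:k+a*(z+s)+r*(np.cos(th)[:,None]*u+np.sin(th)[:,None]*v)
    return ring(18,22),ring(18,16),ring(15,16),ring(15,-16)
def mask(p,k,yaw,s=0):
    m=np.zeros((400*4,640*4),np.uint8)
    r=knobpts(k,yaw,s)
    for P in (np.vstack(r[:2]),np.vstack(r[2:])):
        q=(proj(p,P)[:,::-1]*4+2).round().astype(np.int32);cv2.fillConvexPoly(m,cv2.convexHull(q),255)
    return cv2.resize(m,(640,400),interpolation=cv2.INTER_AREA)/255.
E
python3 - <<'E'
from knob import *
from scipy.optimize import least_squares,minimize
np.set_printoptions(precision=1,suppress=True)
q=np.load("q.npy");yaw=q[2]
S=bot.get_image("scene");T=bot.get_image("top")
g={}
for n,p,(r,c) in(("S",S,(192,367)),("T",T,(172,362))):
    im=p["image"].astype(float).max(2);sub=im[r-18:r+18,c-18:c+18]
    print(n);print(im[r-10:r+12:2,c-12:c+13:2].astype(int));g[n]=im
def cost(x):
    t=0;k=np.array([x[0],x[1],177])
    for n,p,(r,c),b in(("S",S,(189,367),8),("T",T,(172,362),9)):
        m=cv2.GaussianBlur(mask(p,k,yaw),(0,0),.8)[r-b:r+b,c-13:c+13];im=np.clip(g[n][r-b:r+b,c-13:c+13],0,140)
        t+=-np.corrcoef(m.ravel(),-im.ravel())[0,1]
    return t
best=min((cost((x,y)),x,y) for x in np.arange(535,570,2) for y in np.arange(-35,2,2))
s=minimize(cost,best[1:],method="Nelder-Mead",options=dict(initial_simplex=[np.array(best[1:])+d for d in((0,0),(2,0),(0,2))]))
print(best,s.x,s.fun)
v=cv2.cvtColor(S["image"],cv2.COLOR_RGB2BGR)
v=cv2.resize(v,(800,500))
for i,e in enumerate(((500,90),(190,112))):
    for z in(0,50,100,150,200,250,300,400):
        P=atz(T,np.array([120+e[1]/3.6,210+e[0]/3.6]),z);a=proj(S,P)[0]
        pt=(int(a[1]*1.25),int(a[0]*1.25));cv2.circle(v,pt,2,(0,0,255),-1);cv2.putText(v,str(z),pt,0,.35,(0,0,255))
cv2.imwrite("pics/ov.png",v)
E
```

```text
S
[[232 226 196 182 214 235 239 240 240 239 235 228 225]
 [243 237 231 224 188 172 218 235 240 235 231 233 234]
 [249 238 220 233 203 125 107 157 215 229 233 233 234]
 [240 186 225 189 100  84  83  86 131 223 234 233 231]
 [174 156 185 102  86  88  93  89  94 178 234 235 233]
 [127 130 122  89  92  91  95  97  97 134 229 233 233]
 [128 145 154  94  94  97 103  99  99 137 230 233 234]
 [130 143 150  92  99 101 105 101  87 180 233 235 233]
 [128 135 175 113  71  76  76  68  56 135 223 234 232]
 [130 137 190 130  52  52  51  52  50  82 154 227 232]
 [137 143 176 108  58  52  51  55  55 100 120 201 232]]
T
[[159 156 152 149 157 178 185 170 154 163 153 162 178]
 [232 231 209 184 148 122 139 149 153 183 157 153 177]
 [226 213 137  99  90  77  71  68 105 151 153 144 174]
 [206 158 103  86  79  77  72  68  67 111 153 146 176]
 [195 130 101  81  75  73  73  70  66  86 148 150 174]
 [207 126  90  75  75  71  71  66  62  77 149 150 172]
 [213 183  88  78  70  69  68  66  60  93 149 153 172]
 [207 223 156  93  66  65  65  62  76 136 153 151 152]
 [175 198 168 135 125  97  86  93 135 155 153 154 151]
 [145 142 142 145 149 146 151 149 152 152 154 155 155]
 [150 152 152 152 151 151 153 153 151 153 154 153 156]]
(np.float64(-1.8013585831495744), np.int64(551), np.int64(-17)) [551.6 -17.2] -1.804870918596993
```

View pics/ov.png

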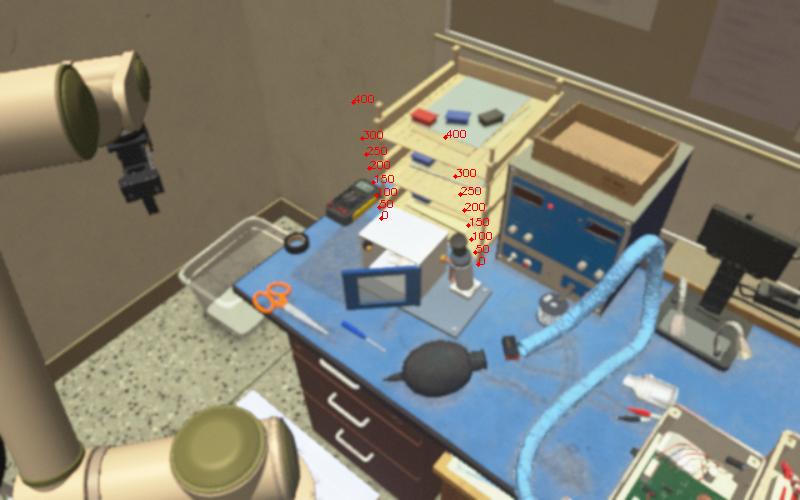

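The overlay puts the shelf's front posts at x≈683, well behind the knob at (552,-17,177), so the gripper has room. Next I plan the door push.

```bash
cat > plan.py <<'E'
from h import *
np.set_printoptions(precision=3,suppress=True)
s=bot.sense();p=np.array(s["position"]);R=np.array(s["eef_rot"])
q=np.load("q.npy");yaw=q[2];Rz=np.array([[np.cos(yaw),-np.sin(yaw)],[np.sin(yaw),np.cos(yaw)]])
print("t",s["t"],"p",p,"F",np.array(s["contact_force"]),"w",s["gripper_width"],s["gripper_force"])
ya=np.arctan2(R[1,1],R[0,1]);tgt=np.pi/2+yaw
print("turn frac",(tgt-ya)/(np.pi/2),"tool z",R[:,2])
def frac(name,X): print(name,np.array(X),"frac",(np.array(X)-p)/600)
E
python3 - <<'E'
from plan import *
h=np.array([-50,-25.5]);o=q[:2]
for th in(.7,.6,.4,.2,.1,.05,0):
  for d in((60,12) if th>.6 else (12,)):
    e=np.array([-np.sin(th),np.cos(th)]);n=np.array([-np.cos(th),-np.sin(th)])
    frac(f"th{th} d{d}",[*(o+Rz@(h+95*e+(5+d)*n)),95])
E
```

```text
t 1.7 p [236.156 496.699 204.353] F [ 0.538 -0.807 -0.396] w 1.0015994293008867 0.0
turn frac 0.32413357522029823 tool z [ 0. -0. -1.]
th0.7 d60 [385.029  59.723  95.   ] frac [ 0.248 -0.728 -0.182]
th0.7 d12 [419.645  92.976  95.   ] frac [ 0.306 -0.673 -0.182]
th0.6 d12 [425.698 100.487  95.   ] frac [ 0.316 -0.66  -0.182]
th0.4 d12 [439.897 113.514  95.   ] frac [ 0.34  -0.639 -0.182]
th0.2 d12 [456.401 123.461  95.   ] frac [ 0.367 -0.622 -0.182]
th0.1 d12 [465.315 127.15   95.   ] frac [ 0.382 -0.616 -0.182]
th0.05 d12 [469.899 128.656  95.   ] frac [ 0.39  -0.613 -0.182]
th0 d12 [474.552 129.931  95.   ] frac [ 0.397 -0.611 -0.182]
```

```bash
python3 -m crank '[[-1,0.124,-0.364,0,0.324],[-1,0.124,-0.364,0,0.324],[-1,0.124,-0.364,0,0.324],[-1,0.124,-0.364,0,0.324],[-1,0.124,-0.364,0,0.324],[-1,0.124,-0.364,0,0.324],[-1,0.124,-0.364,0,0.324],[-1,0.124,-0.364,0,0.324]]' 30; python3 -m crank '[[-1,0.124,-0.364,0,0],[-1,0.124,-0.364,0,0],[-1,0.124,-0.364,0,0],[-1,0.124,-0.364,0,0],[-1,0.124,-0.364,0,0],[-1,0.124,-0.364,0,0],[-1,0.124,-0.364,0,0],[-1,0.124,-0.364,0,0]]'; python3 -m crank '[[-1,0,0,-0.06,0],[-1,0,0,-0.12,0],[-1,0,0,-0.182,0],[-1,0,0,-0.182,0],[-1,0,0,-0.182,0]]'; python3 -c "
from plan import *
p=bot.get_image('top');save(p,'t1.png')
cv2.imwrite('pics/t1c.png',cv2.resize(cv2.cvtColor(p['image'],4)[140:260,250:410],None,fx=4,fy=4,interpolation=2))"
```

```text
t: 2.37
position: [311.2, 277.2, 204.7]
eef_rot: [[-0.998, -0.061, 0.001], [-0.061, 0.998, 0.0], [-0.001, 0.0, -1.0]]
contact_force: [-0.1, 0.5, -0.2]
gripper_width: 0.416
gripper_force: 0.0
t: 3.03
position: [385.3, 60.2, 204.2]
eef_rot: [[-0.998, -0.064, -0.0], [-0.064, 0.998, 0.0], [0.0, 0.0, -1.0]]
contact_force: [-0.6, -0.1, -1.0]
gripper_width: 0.005
gripper_force: 0.0
t: 3.45
position: [384.2, 61.4, 95.1]
eef_rot: [[-0.998, -0.067, -0.003], [-0.067, 0.998, 0.001], [0.003, 0.001, -1.0]]
contact_force: [1.2, 0.1, 0.7]
gripper_width: 0.005
gripper_force: 0.0
t 3.45 p [384.231  61.355  95.072] F [1.216 0.148 0.736] w 0.005210539291693416 0.0
turn frac -0.0013099182648181296 tool z [-0.003  0.001 -1.   ]
```

View pics/t1c.png

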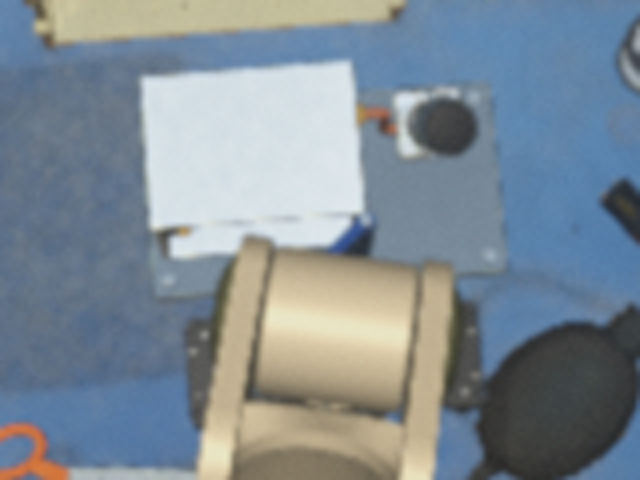

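The arm now hides the door in the top view; the tool is in front of it at about (385,60). I'll push along the arc.

```bash
python3 -m crank '[[-1,0.02,0.018,0,0],[-1,0.04,0.036,0,0],[-1,0.058,0.053,0,0],[-1,0.068,0.068,0,0],[-1,0.08,0.079,0,0],[-1,0.092,0.089,0,0],[-1,0.105,0.097,0,0],[-1,0.118,0.106,0,0]]'; python3 -m crank '[[-1,0.008,0.003,0,0],[-1,0.014,0.006,0,0],[-1,0.014,0.006,0,0]]'
```

```text
t: 4.17
position: [456.5, 123.9, 95.6]
eef_rot: [[-0.998, -0.065, 0.001], [-0.065, 0.998, -0.0], [-0.001, -0.0, -1.0]]
contact_force: [0.0, 0.5, 0.0]
gripper_width: 0.006
gripper_force: 0.0
t: 4.42
position: [464.7, 127.1, 95.1]
eef_rot: [[-0.998, -0.065, 0.0], [-0.065, 0.998, -0.0], [-0.0, -0.0, -1.0]]
contact_force: [-0.3, -0.1, 0.4]
gripper_width: 0.005
gripper_force: 0.0
```

```bash
for i in 1; do python3 -m crank '[[-1,0.006,0.001,0,0],[-1,0.010,0.002,0,0]]'|grep -E "pos|force"; python3 -m crank '[[-1,0.005,0.001,0,0],[-1,0.008,0.001,0,0]]'|grep -E "pos|contact"; done
```

```text
position: [470.3, 128.1, 95.1]
contact_force: [0.3, -0.3, 0.4]
gripper_force: 0.0
position: [475.3, 128.8, 95.2]
contact_force: [-0.2, -0.8, -0.2]
```

```bash
python3 -m crank '[[-1,0.004,0,0,0],[-1,0.006,0,0,0]]'|grep -E "pos|contact"; python3 -c "
from h import *
p=bot.get_image('scene')
cv2.imwrite('pics/s2.png',cv2.resize(cv2.cvtColor(p['image'],4)[120:270,230:430],None,fx=4,fy=4,interpolation=2))"
```

```text
position: [478.9, 128.8, 95.2]
contact_force: [0.3, 0.3, 0.7]
```

View pics/s2.png

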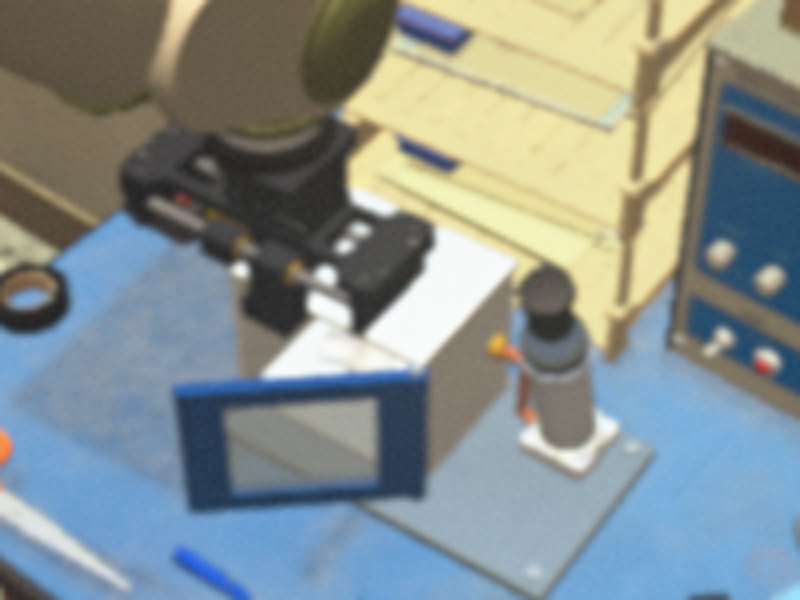

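The picture shows the door still open and the fingers apparently behind or above it. I'll check the geometry by projecting points.

Run:
```python
from plan import *
S=bot.get_image("scene");T=bot.get_image("top")
h=np.array([-50,-25.5]);o=q[:2]
v=cv2.resize(cv2.cvtColor(S["image"],4)[120:270,230:430],None,fx=4,fy=4,interpolation=2)
w=cv2.resize(cv2.cvtColor(T["image"],4)[140:260,250:410],None,fx=4,fy=4,interpolation=2)
def dr(cam,im,r0,c0,X,col):
    a=(proj(cam,X)-[r0,c0])*4+2
    for k in a: cv2.circle(im,(int(k[1]),int(k[0])),3,col,-1)
def both(X,col): dr(S,v,120,230,X,col);dr(T,w,140,250,X,col)
both([p+[0,0,z] for z in(0,20,40,64)],(0,0,255))
for th,c in((.7,(0,255,0)),(0.,(0,255,255))):
    e=np.array([-np.sin(th),np.cos(th)])
    both([[*(o+Rz@(h+r*e)),z] for r in(0,74,148) for z in(14,130)],c)
both([p+Rz.__matmul__([0,s]).tolist()+[64] if False else p+np.array([*(Rz@[0,s]),64]) for s in(-93,93)],(255,0,255))
cv2.imwrite("pics/ov3.png",np.vstack([cv2.resize(v,(400,300)),cv2.resize(w,(400,300))]))
```

```text
t 4.9667 p [478.916 128.835  95.137] F [-0.377  0.043  0.143] w 0.000653082092565219 0.0
turn frac 0.00015554898562668157 tool z [ 0. -0. -1.]
```

View pics/ov3.png

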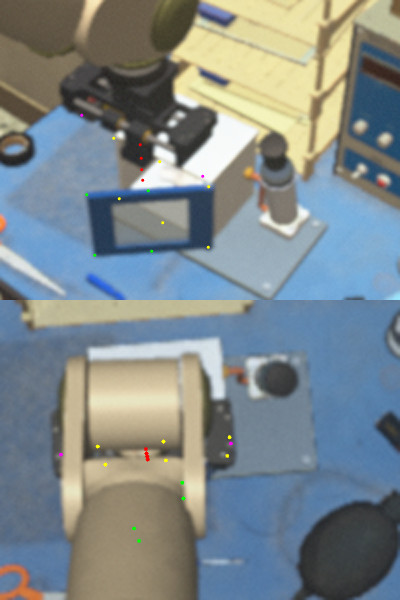

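Run:
```python
from plan import *
a=cv2.imread("pics/scene0.png").astype(int);S=bot.get_image("scene");b=cv2.cvtColor(S["image"],4).astype(int)
d=np.abs(a-b).max(2)
print("door region changed px:",[(r,(d[r,268:345]>60).sum()) for r in range(208,252,4)])
for k in("chamber_door","door_push"):print(k,[(np.round(x["pixel"],1),round(x["confidence"],2)) for x in bot.find_in(S,k)[:2]])
cv2.imwrite("pics/f.png",cv2.resize(S["image"][160:235,260:360,::-1],(800,600),interpolation=2))
```

```text
t 5.0667 p [478.559 128.877  95.107] F [-0.16  -0.593 -0.8  ] w 0.0071188618610761685 0.0
turn frac 0.00015193440725310797 tool z [-0.  0. -1.]
door region changed px: [(208, np.int64(0)), (212, np.int64(0)), (216, np.int64(0)), (220, np.int64(0)), (224, np.int64(0)), (228, np.int64(0)), (232, np.int64(0)), (236, np.int64(0)), (240, np.int64(0)), (244, np.int64(0)), (248, np.int64(0))]
chamber_door [(array([228.4, 301.8]), 0.94), (array([264.9, 282.2]), 0.33)]
door_push [(array([226.4, 305.7]), 0.96)]
```

View pics/f.png

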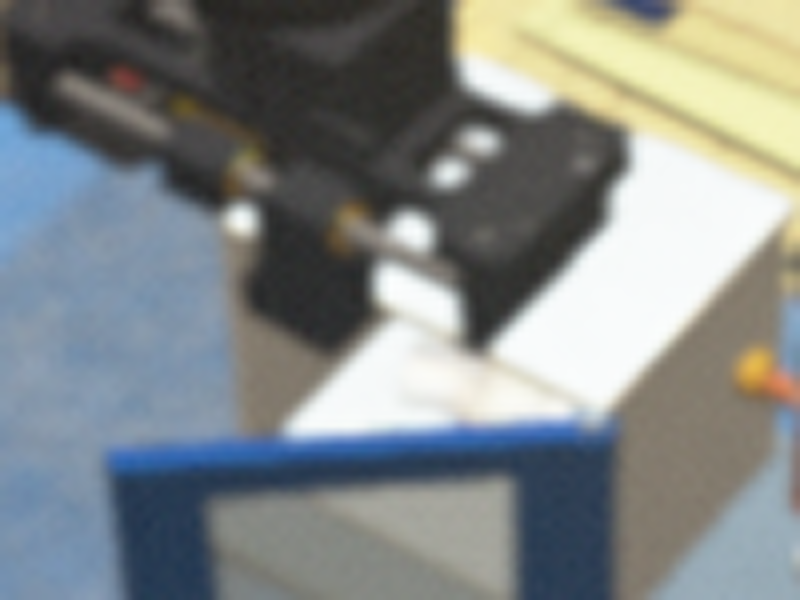

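The fingertip shows about 7 px above where the reported TCP projects, and the door hasn't moved. I'll lift, go back in front of the door, lower and look again.

```bash
python3 -m crank '[[-1,0,0,0.06,0],[-1,0,0,0.11,0],[-1,-0.05,-0.04,0.11,0],[-1,-0.11,-0.08,0.11,0],[-1,-0.156,-0.114,0.11,0],[-1,-0.156,-0.114,0.05,0],[-1,-0.156,-0.114,0,0],[-1,-0.156,-0.114,0,0]]'
python3 - <<'E'
from plan import *
a=cv2.imread("pics/scene0.png").astype(int);S=bot.get_image("scene");b=S["image"][:,:,::-1].astype(int)
v=cv2.resize(S["image"][150:270,240:400,::-1],(800,600),interpolation=2)
for z,c in((0,(0,0,255)),(20,(0,255,0)),(40,(0,255,255)),(64,(255,0,255))):
    k=(proj(S,p+[0,0,z])[0]-[150,240])*5+2;cv2.circle(v,(int(k[1]),int(k[0])),4,c,-1)
cv2.imwrite("pics/g.png",v)
E
```

```text
t: 5.88
position: [382.2, 60.5, 92.2]
eef_rot: [[-0.998, -0.064, -0.007], [-0.064, 0.998, 0.001], [0.007, 0.001, -1.0]]
contact_force: [-0.5, 0.7, -0.3]
gripper_width: 0.006
gripper_force: 0.0
t 5.8833 p [382.238  60.516  92.224] F [-0.483  0.666 -0.317] w 0.005895064449997289 0.0
turn frac 0.0008238549490114125 tool z [-0.007  0.001 -1.   ]
```

View pics/g.png

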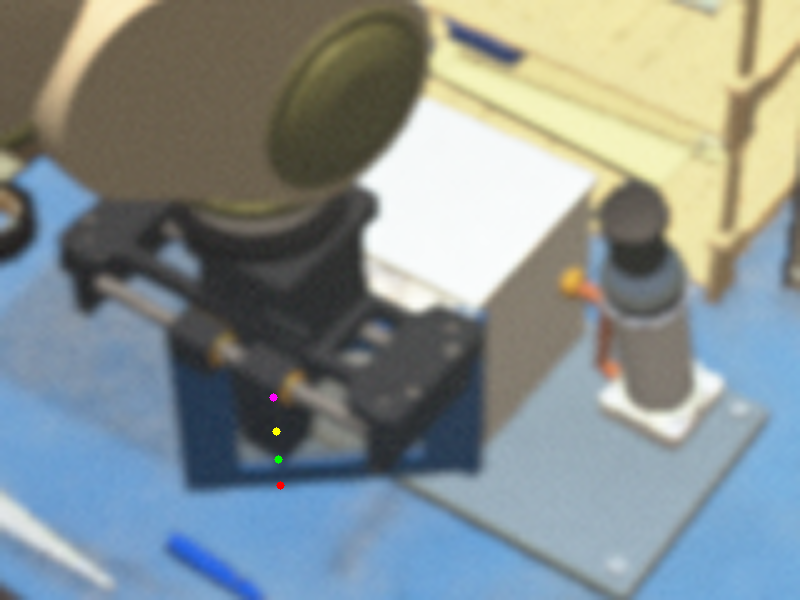

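```bash
python3 -m crank '[[-1,0,0,-0.03,0],[-1,0.02,0.018,-0.03,0],[-1,0.04,0.036,-0.03,0],[-1,0.058,0.053,-0.03,0],[-1,0.068,0.065,-0.03,0],[-1,0.078,0.074,-0.03,0],[-1,0.09,0.084,-0.03,0],[-1,0.09,0.084,-0.03,0]]'
cat > dd.py <<'E'
from plan import *
S=bot.get_image("scene");h=np.array([-50,-25.5]);o=q[:2]
im=S["image"].astype(int);b=((im[:,:,2]-im[:,:,0]>45)&(im[:,:,0]<75)).astype(np.uint8)
b[:,345:]=0;b[:160]=0;b[252:]=0;b[:,:255]=0
from scipy.ndimage import label
l,n=label(b);sz=[(l==i).sum() for i in range(1,n+1)]
m=(l==1+np.argmax(sz));r,c=np.nonzero(m);i=np.argmin(c)
print("blue area",m.sum(),"cols",c.min(),c.max(),"left edge rows",r[c<=c.min()+3].min(),r[c<=c.min()+3].max())
for th in(.7,.5,.3,.1,0):
    e=np.array([-np.sin(th),np.cos(th)]);print(th,proj(S,[[*(o+Rz@(h+148*e)),130],[*(o+Rz@(h+148*e)),14]]).round(1).tolist())
E
python3 dd.py
```

```text
t: 6.6
position: [440.2, 111.6, 77.7]
eef_rot: [[-0.998, -0.066, 0.002], [-0.066, 0.998, 0.0], [-0.002, 0.0, -1.0]]
contact_force: [0.1, 1.2, -0.6]
gripper_width: 0.007
gripper_force: 0.0
t 6.6 p [440.24  111.606  77.664] F [ 0.097  1.183 -0.599] w 0.006579074276783283 0.0
turn frac -0.00033024381612663787 tool z [ 0.002  0.    -1.   ]
blue area 103 cols 287 325 left edge rows 231 235
0.7 [[216.9, 272.9], [247.1, 276.9]]
0.5 [[208.0, 274.0], [238.3, 277.8]]
0.3 [[199.6, 277.4], [230.0, 280.9]]
0.1 [[192.0, 282.9], [222.4, 286.0]]
0 [[188.5, 286.3], [219.0, 289.1]]
```

Run:
```python
from plan import *
S=bot.get_image("scene");T=bot.get_image("top")
print([(np.round(x["pixel"],1),round(x["confidence"],2)) for x in bot.find_in(S,"door_push")[:2]])
cv2.imwrite("pics/m.png",np.hstack([cv2.resize(S["image"][160:260,260:360,::-1],(450,450),interpolation=2),cv2.resize(T["image"][170:250,265:345,::-1],(350,350),interpolation=2).__class__(()) if False else cv2.copyMakeBorder(cv2.resize(T["image"][170:250,265:345,::-1],(350,350),interpolation=2),0,100,0,0,0)]))
```

```text
t 6.65 p [439.433 111.193  77.438] F [-0.947  0.124  0.059] w 0.0041143075103739594 0.0
turn frac -0.00033041030612348057 tool z [ 0.001  0.    -1.   ]
[(array([224.6, 308.6]), 0.93)]
```

View pics/m.png

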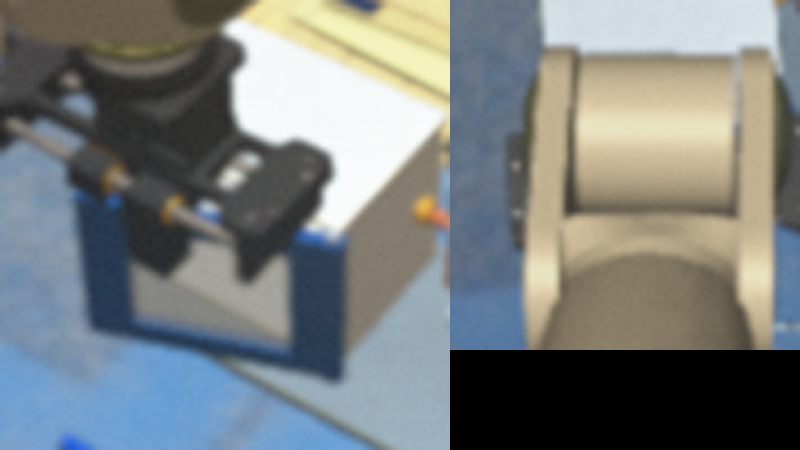

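Now the fingers are in front of the door and pushing: its left edge is at col ≈278, row ≈202, so about 0.33 rad. The tip sits higher than reported, which I'll measure later. Continuing the push.

```bash
python3 - <<'E'
from plan import *
S=bot.get_image("scene")
for z in(0,15,20,25,30,35,40,45):print(z,proj(S,p+[-5,0,z])[0])
E
python3 -m crank '[[-1,0.015,0.011,0,0],[-1,0.029,0.021,0,0],[-1,0.036,0.024,0,0],[-1,0.043,0.027,0,0],[-1,0.047,0.028,0,0],[-1,0.047,0.028,0,0]]'; python3 -m crank '[[-1,0.004,0.002,0,0],[-1,0.008,0.003,0,0]]' | grep -E "pos|contact"
```

```text
t 6.8 p [438.581 110.711  77.204] F [ 0.525  0.211 -0.271] w 0.0045647937055522695 0.0
turn frac 0.00024290298148804595 tool z [-0.  0. -1.]
0 [228.212 294.661]
15 [224.244 294.331]
20 [222.904 294.219]
25 [221.557 294.107]
30 [220.201 293.994]
35 [218.836 293.881]
40 [217.463 293.766]
45 [216.081 293.652]
t: 7.35
position: [466.3, 127.2, 77.0]
eef_rot: [[-0.998, -0.065, -0.003], [-0.065, 0.998, -0.001], [0.003, -0.001, -1.0]]
contact_force: [-1.7, -1.9, -0.0]
gripper_width: 0.008
gripper_force: 1.1
position: [469.8, 128.4, 76.8]
contact_force: [-5.5, -7.3, 1.8]
```

```bash
python3 -m crank '[[-1,0.004,0.001,0,0],[-1,0.006,0.001,0,0]]' | grep -E "pos|contact";python3 -m crank '[[-1,0.004,0.0,0,0],[-1,0.006,0.0,0,0]]' | grep -E "pos|contact"; python3 -m crank '[[-1,0.004,0.0,0,0],[-1,0.004,0.0,0,0]]' | grep -E "pos|contact"
```

```text
position: [475.6, 129.9, 77.1]
contact_force: [-0.4, 0.2, -0.3]
position: [475.7, 130.0, 77.0]
contact_force: [-20.1, -2.4, 15.1]
position: [475.6, 130.0, 77.0]
contact_force: [-27.3, -3.9, 19.2]
```

Run:
```python
from plan import *
S=bot.get_image("scene");print([(np.round(x["pixel"],1),round(x["confidence"],2)) for k in("door_push","chamber_door") for x in bot.find_in(S,k)[:1]])
o=q[:2]
for th in(.2,.1,.05,0):
    e=np.array([-np.sin(th),np.cos(th)]);print(th,proj(S,[*(o+Rz@(np.array([-55,-25.5])+95*e)),104]),proj(S,[*(o+Rz@(np.array([-55,-25.5])+148*e)),14]))
cv2.imwrite("pics/d5.png",S["image"][:,:,::-1])
print(S["image"][205:232,280:296:2].astype(int)[:,:,2]-S["image"][205:232,280:296:2,0])
```

```text
t 8.0167 p [475.564 129.978  76.974] F [-27.304  -3.893  19.176] w 0.0024430202734342975 13.512383848428726
turn frac -0.0005278848853578913 tool z [-0.013 -0.001 -1.   ]
[(array([217. , 313.3]), 0.9), (array([217.9, 311. ]), 0.6)]
0.2 [[210.037 298.089]] [[227.225 282.068]]
0.1 [[207.584 299.905]] [[223.536 284.821]]
0.05 [[206.414 300.928]] [[221.783 286.357]]
0 [[205.285 302.022]] [[220.095 287.993]]
[[44 45 46 47 43 40 33 12]
 [47 43 43 42 41 43 37 21]
 [46 45 39 40 37 39 40 29]
 [45 43 37 38 38 44 39 33]
 [38 38 34 34 37 43 41 35]
 [36 36 35 35 35 41 40 35]
 [37 39 34 30 34 42 41 35]
 [38 41 36 34 34 43 40 38]
 [36 37 36 35 37 40 42 38]
 [34 35 34 36 35 45 43 40]
 [36 37 34 37 39 41 40 41]
 [38 37 37 38 40 43 44 40]
 [41 36 35 35 35 41 42 41]
 [41 35 27 32 35 42 42 42]
 [37 30 25 30 32 40 43 41]
 [37 30 25 28 29 36 41 44]
 [37 28 27 23 25 32 36 40]
 [35 33 31 24 22 31 30 34]
 [35 29 31 21 27 35 31 32]
 [28 19 29 28 31 33 31 29]
 [28 12 17 28 32 33 33 33]
 [30 15 11 18 29 33 33 32]
 [32 26 15  9 20 29 32 31]
 [35 33 25 13 10 21 29 34]
 [38 35 37 31 13 11 21 31]
 [36 39 48 43 30 15 10 21]
 [33 42 51 47 40 28 15 14]]
```

The catch force vanished and then a hard stop came at x≈475.6, so the door is home. I'll back off and calibrate the tip height by touching the chamber roof (z=132).

```bash
python3 -m crank '[[-1,-0.03,0,0,0],[-1,-0.06,0,0,0],[-1,-0.06,0,0.06,0],[-1,-0.06,0,0.12,0],[-1,-0.03,0,0.15,0],[-1,0.03,-0.02,0.15,0],[-1,0.08,-0.03,0.15,0],[-1,0.08,-0.03,0.15,0]]' | grep -E "pos|contact"; python3 -m crank '[[-1,0,0,-0.03,0],[-1,0,0,-0.045,0],[-1,0,0,-0.045,0]]' | grep -E "pos|contact"
python3 - <<'E'
from plan import *
S=bot.get_image("scene");print([(np.round(x["pixel"],1),round(x["confidence"],2)) for k in("door_push","chamber_door") for x in bot.find_in(S,k)[:1]])
E
```

```text
position: [533.9, 110.7, 167.1]
contact_force: [-0.6, 0.2, -0.4]
position: [528.2, 112.2, 138.2]
contact_force: [0.6, 0.8, 0.1]
t 9.0833 p [528.218 112.174 138.174] F [0.613 0.798 0.112] w 0.005811665933480434 0.0
turn frac 0.00013438193336114755 tool z [-0.004  0.    -1.   ]
[(array([215. , 312.7]), 0.65), (array([217.2, 309.5]), 0.91)]
```

```bash
for i in 1; do python3 -m crank '[[-1,0,0,-0.005,0],[-1,0,0,-0.01,0],[-1,0,0,-0.01,0]]' | grep -E "pos|contact"; python3 -m crank '[[-1,0,0,-0.005,0],[-1,0,0,-0.008,0],[-1,0,0,-0.008,0]]' | grep -E "pos|contact"; done
```

```text
position: [529.3, 112.2, 133.9]
contact_force: [-0.1, 0.3, 0.3]
position: [529.4, 112.1, 128.9]
contact_force: [-0.7, 0.5, -0.5]
```

```bash
python3 -m crank '[[-1,0,0,-0.005,0],[-1,0,0,-0.01,0],[-1,0,0,-0.01,0]]' | grep -E "pos|contact"; python3 -m crank '[[-1,0,0,-0.005,0],[-1,0,0,-0.005,0]]' | grep -E "pos|contact"
```

```text
position: [529.3, 112.1, 122.7]
contact_force: [0.0, -0.1, 0.2]
position: [529.4, 112.1, 119.9]
contact_force: [0.1, 0.7, 0.3]
```

```bash
python3 -m crank '[[-1,0,0,-0.005,0],[-1,0,0,-0.008,0],[-1,0,0,-0.008,0]]' | grep -E "pos|contact"; python3 -m crank '[[-1,0,0,-0.005,0],[-1,0,0,-0.005,0]]' | grep -E "pos|contact"
```

```text
position: [529.3, 112.1, 115.1]
contact_force: [0.3, 0.1, -0.2]
position: [529.4, 112.1, 112.1]
contact_force: [-0.4, -0.4, -0.1]
```

```bash
python3 -m crank '[[-1,0,0,-0.005,0],[-1,0,0,-0.005,0]]' | grep -E "pos|contact"; python3 -m crank '[[-1,0,0,-0.005,0],[-1,0,0,-0.005,0]]' | grep -E "pos|contact"
```

```text
position: [529.3, 112.1, 109.1]
contact_force: [0.3, 0.4, -1.1]
position: [529.4, 112.1, 106.1]
contact_force: [0.2, 0.2, -0.9]
```

```bash
python3 -m crank '[[-1,0,0,-0.005,0],[-1,0,0,-0.005,0]]' | grep -E "pos|contact"; python3 -m crank '[[-1,0,0,-0.005,0],[-1,0,0,-0.005,0]]' | grep -E "pos|contact"
```

```text
position: [529.3, 112.1, 103.1]
contact_force: [1.5, 0.2, -0.0]
position: [529.4, 112.1, 100.1]
contact_force: [-0.2, 0.1, -0.2]
```

```bash
python3 -m crank '[[-1,0,0,-0.005,0],[-1,0,0,-0.005,0]]' | grep -E "pos|contact"; python3 -m crank '[[-1,0,0,-0.004,0],[-1,0,0,-0.004,0]]' | grep -E "pos|contact"; python3 -c "
from h import *
S=bot.get_image('scene');cv2.imwrite('pics/n.png',np.hstack([cv2.resize(S['image'][150:230,260:367,::-1],(800,600),interpolation=2)]))"
```

```text
position: [529.8, 112.1, 98.0]
contact_force: [-0.6, -0.1, 4.8]
position: [529.9, 112.1, 97.9]
contact_force: [-9.3, -1.0, 25.3]
```

View pics/n.png

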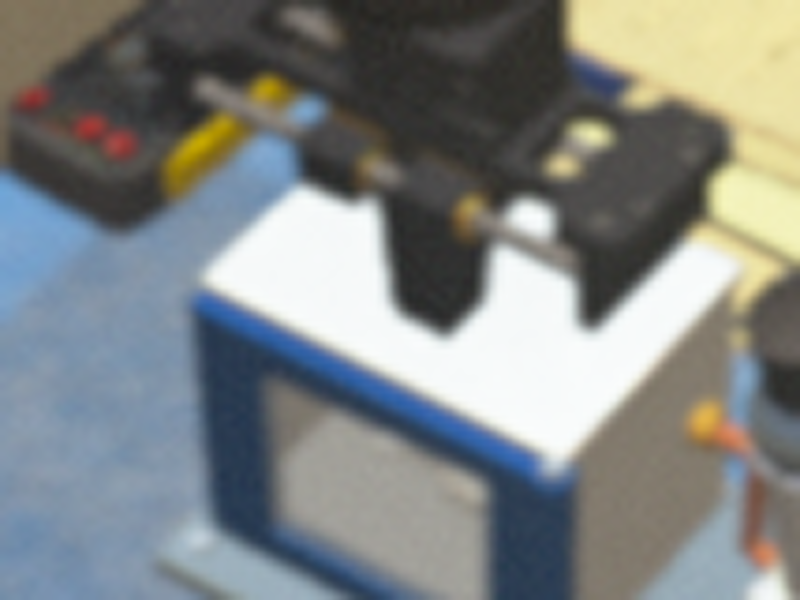

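The door is shut flush. The roof contact came at a reported z of 98, so the fingertips are really 34 mm higher than reported. I'll check x/y bias from the tip's footprint on the roof.

Run:
```python
from plan import *
S=bot.get_image("scene")
P=np.array([atz(S,(150+r/7.5-.4,260+c/7.477-.4),132) for c,r in((395,300),(443,335),(487,298))])
print(P,"minus tcp",(P-p)[:,:2])
print("tester frame",(P-p)[:,:2]@Rz)
print("roof corners check: front-right (570,462), back-right (742,268), front-left(200,285)")
for c,r in((570,462),(742,268),(200,285)):
    X=atz(S,(150+r/7.5-.4,260+c/7.477-.4),132)[:2]; print((X-q[:2])@Rz)
```

```text
t 11.6167 p [529.882 112.112  97.935] F [-8.491 -1.165 25.39 ] w 0.00686330658264131 12.439259667880833
turn frac -8.465446468028071e-05 tool z [ 0.003 -0.    -1.   ]
[[525.221 127.684 132.   ]
 [522.423 104.22  132.   ]
 [545.436 103.829 132.   ]] minus tcp [[-4.661 15.572]
 [-7.459 -7.892]
 [15.555 -8.283]]
tester frame [[-3.634 15.843]
 [-7.958 -7.388]
 [14.981 -9.281]]
roof corners check: front-right (570,462), back-right (742,268), front-left(200,285)
[-44.616 -27.183]
[ 63.776 -24.401]
[-48.721 123.119]
```

Offset between robot and camera frames is about (+3.5,+3,+34) mm. I'll open, move above the knob and descend around it.

```bash
python3 -m crank '[[-1,0,0,0.06,0],[0.5,0,0,0.12,0],[1,0,0,0.16,0],[1,0.03,-0.06,0.16,0],[1,0.03,-0.12,0.16,0],[1,0.031,-0.18,0.16,0],[1,0.031,-0.22,0.16,0],[1,0.031,-0.22,0.16,0]]' 10; python3 -c "
from plan import *
frac('above',[548.6,-20.2,190]);frac('grasp',[548.6,-20.2,126])"
```

```text
t: 12.33
position: [548.3, -23.8, 190.8]
eef_rot: [[-0.998, -0.061, -0.0], [-0.061, 0.998, -0.001], [0.0, -0.001, -1.0]]
contact_force: [0.5, -0.3, -0.7]
gripper_width: 0.513
gripper_force: 0.0
t 12.3333 p [548.268 -23.842 190.831] F [ 0.47  -0.29  -0.675] w 0.5125689775539624 0.0
turn frac 0.0028319803236172684 tool z [-0.    -0.001 -1.   ]
above [548.6 -20.2 190. ] frac [ 0.001  0.006 -0.001]
grasp [548.6 -20.2 126. ] frac [ 0.001  0.006 -0.108]
```

```bash
python3 -m crank '[[1,0,0,0,0],[1,0,0,0,0],[1,0,0,0,0],[1,0,0,0,0],[1,0,0,0,0],[1,0,0,0,0]]'; python3 -c "
from plan import *
frac('grasp',[548.6,-20.2,126])"
```

```text
t: 12.83
position: [548.1, -19.3, 191.2]
eef_rot: [[-0.998, -0.066, 0.0], [-0.066, 0.998, 0.0], [-0.0, 0.0, -1.0]]
contact_force: [0.2, 1.0, 0.2]
gripper_width: 0.961
gripper_force: 0.0
t 12.8333 p [548.137 -19.263 191.181] F [0.246 0.952 0.214] w 0.9610070749524314 0.0
turn frac -0.0005154631189612498 tool z [ 0.  0. -1.]
grasp [548.6 -20.2 126. ] frac [ 0.001 -0.002 -0.109]
```

```bash
python3 -m crank '[[1,0,-0.001,-0.03,0],[1,0,-0.001,-0.06,0],[1,0,-0.001,-0.085,0],[1,0,-0.001,-0.1,0],[1,0,-0.001,-0.109,0],[1,0,-0.001,-0.109,0],[1,0,-0.001,-0.109,0]]' | grep -E "t:|pos|contact|grip"; python3 -m crank '[[0.2,0,0,0,0],[0,0,0,0,0],[-0.2,0,0,0,0],[-0.2,0,0,0,0],[-0.2,0,0,0,0]]' 8| grep -E "pos|contact|grip"
```

```text
t: 13.42
position: [548.5, -20.5, 126.2]
eef_rot: [[-0.998, -0.065, 0.001], [-0.065, 0.998, -0.0], [-0.001, -0.0, -1.0]]
contact_force: [-0.4, -1.1, -0.1]
gripper_width: 0.998
gripper_force: 0.0
position: [548.2, -20.5, 126.0]
contact_force: [1.5, 0.9, 0.4]
gripper_width: 0.648
gripper_force: 0.0
```

```bash
for i in 1; do python3 -m crank '[[-0.1,0,0,0,0],[-0.1,0,0,0,0],[-0.1,0,0,0,0]]'| grep -E "contact|grip"; python3 -m crank '[[-0.2,0,0,0,0],[-0.2,0,0,0,0]]'| grep -E "contact|grip";python3 -m crank '[[-0.28,0,0,0,0],[-0.28,0,0,0,0]]'| grep -E "contact|grip"; done
```

```text
contact_force: [0.1, -0.8, -0.2]
gripper_width: 0.455
gripper_force: 0.0
contact_force: [0.2, 0.6, -0.9]
gripper_width: 0.401
gripper_force: 0.1
contact_force: [-0.8, 0.4, -0.0]
gripper_width: 0.382
gripper_force: 7.9
```

```bash
python3 -m crank '[[-0.5,0,0,0,0],[-0.5,0,0,0,0],[-0.5,0,0,0,0]]' 12| grep -E "t:|pos|contact|grip";python3 -m crank '[[-1,0,0,0,0],[-1,0,0,0,0],[-1,0,0,0,0]]' 15| grep -E "pos|contact|grip"
```

```text
t: 14.67
position: [548.1, -20.4, 125.7]
eef_rot: [[-0.998, -0.065, -0.0], [-0.065, 0.998, 0.0], [0.0, 0.0, -1.0]]
contact_force: [-0.7, 1.2, 0.1]
gripper_width: 0.376
gripper_force: 11.8
position: [548.1, -20.4, 125.7]
contact_force: [-0.6, 0.3, -0.8]
gripper_width: 0.373
gripper_force: 14.8
```

```bash
python3 -m crank '[[-1,0,0,0,0],[-1,0,0,0,0],[-1,0,0,0,0]]' 28| grep -E "pos|contact|grip";python3 -m crank '[[-1,-0.0011,0,0.004,0],[-1,-0.0022,-0.0001,0.008,0],[-1,-0.0033,-0.0002,0.012,0],[-1,-0.0043,-0.0003,0.016,0],[-1,-0.0043,-0.0003,0.016,0]]'| grep -E "pos|contact|grip"
```

```text
position: [548.1, -20.5, 125.7]
contact_force: [0.8, 1.7, 0.2]
gripper_width: 0.367
gripper_force: 27.6
position: [545.6, -20.7, 135.8]
contact_force: [-0.3, 0.4, -2.6]
gripper_width: 0.367
gripper_force: 27.5
```

```bash
python3 -m crank '[[-1,-0.0011,0,0.004,0],[-1,-0.0022,-0.0001,0.008,0],[-1,-0.0033,-0.0002,0.012,0],[-1,-0.0043,-0.0003,0.016,0],[-1,-0.0054,-0.0004,0.02,0],[-1,-0.0065,-0.0005,0.024,0],[-1,-0.0065,-0.0005,0.024,0]]'| grep -E "pos|contact|grip"
python3 - <<'E'
from plan import *
for c in("scene","top"):
    S=bot.get_image(c)
    print([(k,np.round(x["pixel"],1),round(x["confidence"],2)) for k in("knob","pump_rod","pump_gland") for x in bot.find_in(S,k)[:1]])
E
```

```text
position: [541.7, -21.0, 150.3]
contact_force: [0.1, 0.5, -3.1]
gripper_width: 0.367
gripper_force: 27.5
t 16.1667 p [541.716 -20.981 150.275] F [ 0.142  0.526 -3.109] w 0.36741490185209974 27.474852204322815
turn frac 0.00011622837852646919 tool z [ 0.001 -0.    -1.   ]
[('knob', array([194.4, 365.2]), 0.53), ('pump_rod', array([196.7, 363. ]), 0.56), ('pump_gland', array([204.4, 367.7]), 0.46)]
[]
```

```bash
cat > rod.py <<'E'
from plan import *
from knob import A
a=A(yaw);k=np.array([551.6,-17.2,177.]);a0=cv2.imread("pics/scene0.png")[:,:,::-1]
S=bot.get_image("scene")
for s in range(-6,100,6):
    r,c=proj(S,k+a*(s-30))[0].round().astype(int);print(s,(r,c),a0[r,c],S["image"][r,c],S["image"][r,c-2])
E
python3 rod.py
```

```text
t 16.5667 p [541.743 -21.029 149.921] F [-0.14   0.935 -0.792] w 0.3666978335982607 27.55709007382393
turn frac 0.00012618228722084535 tool z [ 0. -0. -1.]
-6 (np.int64(204), np.int64(367)) [54 56 55] [101 103  99] [101 120 117]
0 (np.int64(203), np.int64(367)) [54 53 49] [96 95 90] [102 112 115]
6 (np.int64(202), np.int64(367)) [54 56 55] [98 95 89] [ 97 104 109]
12 (np.int64(201), np.int64(367)) [51 53 49] [93 89 85] [ 95 100 106]
18 (np.int64(199), np.int64(366)) [59 57 53] [58 59 59] [69 73 77]
24 (np.int64(198), np.int64(366)) [80 78 72] [43 48 45] [55 56 58]
30 (np.int64(197), np.int64(366)) [97 93 86] [43 46 49] [47 48 51]
36 (np.int64(195), np.int64(366)) [102  97  91] [46 48 47] [44 47 45]
42 (np.int64(194), np.int64(366)) [98 92 87] [47 49 50] [47 50 47]
48 (np.int64(192), np.int64(365)) [93 86 83] [95 90 86] [80 77 74]
54 (np.int64(191), np.int64(365)) [91 88 81] [104  97  92] [100  94  90]
60 (np.int64(190), np.int64(365)) [87 83 76] [105  99  94] [105  98  95]
66 (np.int64(188), np.int64(365)) [88 82 78] [100  95  91] [94 90 85]
72 (np.int64(187), np.int64(364)) [119 113  94] [92 89 85] [92 88 86]
78 (np.int64(185), np.int64(364)) [183 172 129] [91 87 83] [88 84 80]
84 (np.int64(184), np.int64(364)) [174 165 122] [85 82 78] [85 80 77]
90 (np.int64(182), np.int64(364)) [227 226 166] [79 76 72] [76 73 72]
96 (np.int64(181), np.int64(364)) [238 237 181] [96 92 87] [75 73 70]
```

The profile along the axis shows the neck and cap shifted ~25 mm, matching the TCP travel, so there is no slip. Another 23 mm brings it to 48 mm.

```bash
python3 -m crank '[[-1,-0.0013,-0.0001,0.005,0],[-1,-0.0027,-0.0002,0.01,0],[-1,-0.004,-0.0003,0.015,0],[-1,-0.0054,-0.0003,0.02,0],[-1,-0.0067,-0.0004,0.025,0],[-1,-0.008,-0.0005,0.03,0],[-1,-0.0091,-0.0006,0.034,0],[-1,-0.0099,-0.0006,0.037,0]]'| grep -E "pos|contact|grip"; python3 -m crank '[[-1,0,0,0,0],[-1,0,0,0,0],[-1,0,0,0,0],[-1,0,0,0,0],[-1,0,0,0,0],[-1,0,0,0,0],[-1,0,0,0,0],[-1,0,0,0,0]]'| grep -E "t:|pos|contact|grip"; python3 rod.py
python3 - <<'E'
from h import *
S=bot.get_image("scene");a=cv2.imread("pics/scene0.png")[:,:,::-1].astype(int)
print([(np.round(x["pixel"],1),round(x["confidence"],2)) for x in bot.find_in(S,"chamber_door")[:1]])
for n,(r,c) in dict(reel=(242,441),batt=(278,408),tape=(194,237),scis=(242,227),trim=(265,285)).items():
    print(n,np.abs(a[r-8:r+8,c-8:c+8]-S["image"][r-8:r+8,c-8:c+8]).mean().round(1))
E
```

```text
position: [535.6, -21.3, 172.1]
contact_force: [2.3, 1.3, -10.1]
gripper_width: 0.366
gripper_force: 27.0
t: 17.95
position: [535.7, -21.4, 172.0]
eef_rot: [[-0.998, -0.065, 0.0], [-0.065, 0.998, -0.0], [-0.0, -0.0, -1.0]]
contact_force: [1.5, 0.3, -4.6]
gripper_width: 0.368
gripper_force: 27.4
t 17.95 p [535.743 -21.369 172.007] F [ 1.509  0.298 -4.593] w 0.36824980052021955 27.379200495779514
turn frac 0.00012432528626505571 tool z [ 0. -0. -1.]
-6 (np.int64(204), np.int64(367)) [54 56 55] [76 92 81] [ 97 110 117]
0 (np.int64(203), np.int64(367)) [54 53 49] [54 87 61] [ 89 105 105]
6 (np.int64(202), np.int64(367)) [54 56 55] [56 94 62] [76 98 91]
12 (np.int64(201), np.int64(367)) [51 53 49] [ 67 102  70] [ 76 103  91]
18 (np.int64(199), np.int64(366)) [59 57 53] [ 97 104  92] [107 122 115]
24 (np.int64(198), np.int64(366)) [80 78 72] [ 99 100  92] [146 151 130]
30 (np.int64(197), np.int64(366)) [97 93 86] [103 103  94] [180 175 139]
36 (np.int64(195), np.int64(366)) [102  97  91] [86 84 76] [178 167 127]
42 (np.int64(194), np.int64(366)) [98 92 87] [67 64 62] [122 116  91]
48 (np.int64(192), np.int64(365)) [93 86 83] [45 47 46] [56 57 54]
54 (np.int64(191), np.int64(365)) [91 88 81] [46 47 48] [46 48 46]
60 (np.int64(190), np.int64(365)) [87 83 76] [50 51 50] [46 47 46]
66 (np.int64(188), np.int64(365)) [88 82 78] [55 53 53] [49 51 50]
72 (np.int64(187), np.int64(364)) [119 113  94] [74 72 69] [67 66 64]
78 (np.int64(185), np.int64(364)) [183 172 129] [103  98  94] [100  95  90]
84 (np.int64(184), np.int64(364)) [174 165 122] [101  95  89] [102  94  89]
90 (np.int64(182), np.int64(364)) [227 226 166] [97 91 86] [95 90 86]
96 (np.int64(181), np.int64(364)) [238 237 181] [95 90 86] [90 85 83]
[(array([215.8, 309.5]), 0.94)]
reel 7.2
batt 5.9
tape 5.4
scis 8.4
trim 8.7
```

The green band shows above the gland, the shift is about 48 mm, the rod is still, the door is shut and nothing else has moved. Handing in.

```bash
python3 -c "
from bench import bot
print(bot.sign_off())"
```

```text
the job is handed in; nothing more can be done
None
```

I handed the job in with the door shut on its catch, the rod held at about 48 mm (green band out, red band in, rod still) and no sign in the last picture of the other things moving; sign-off returned no verdict.

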